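# Make up the injection kit and the viewing kit

### The arm

A 6-joint arm with a two-finger parallel gripper is mounted at the origin on the work surface. World frame = base frame: x ahead of the robot, y to its left, z up, the work surface at z = 0. Lengths are in m, angles in rad, forces in N, time in s.
With the tool pointing down it reaches from about 0.4 to 0.925 m from the base axis. Payload 3.4 kg.
Tool frame: the origin (TCP) lies at the very end of the fingers, on their centre line; the grasp point (between the pads) lies 19 mm behind it; x points along the fingers, y is the direction in which the jaws open and shut, and the axes are right-handed (so a half turn about x gives the same grasp; the last joint's range is limited). The gripper opens to 85 mm and grips with 20 to 120 N. Pads are 22 mm wide; open, the fingers measure 114 mm over their backs; the gripper's body (76 mm by 85 mm) begins 54 mm behind the grasp point. The pads swing forward as they close: fully open they stand 13 mm farther back than shut.
Start: joints at [-1.367, 0.307, 1.506, -0, 1.328, -0.073], TCP at [0.158, -0.553, 0.231] pointing down, gripper open.
Joint ranges: [-3.12, 3.12], [-1.05, 2.28], [0.14, 2.33], [-1.42, 4.57], [0.1, 2.73], [-2.68, 2.68]. Speed limits (rad/s): [2.57, 2.57, 3.14, 3.14, 3.14, 3.14].

### API

Orientations are given as a unit quaternion [x, y, z, w].
In Python, from bench import bot gives the robot as it stands. The module is installed in compiled form; this text tells all that it offers. Calls block until the motion is done:
- bot.movep(position, orientation): joint-space move of the TCP to a pose.
- bot.move_linear(position, attitude=None, velocity=0.15, stop_force=None): straight line of the TCP; attitude=None keeps the orientation; velocity is the mean speed in m/s. With stop_force (N) it stops when the force on the tool has changed by that much, and returns True; else False.
- bot.move_joints(angles): joint-space move.
- bot.open() and bot.close(force=None): open the fingers fully, or close them until they stop; force is the grip in N (None keeps the last).
- bot.wait(seconds).
- bot.ik(position, orientation): joint angles nearest the present ones, or None.
- bot.read_camera(name): name is "scene" or "top"; returns (picture, depth): 480x640x3 uint8, blue, green, red; 480x640 float32, m along the optical axis (not along the pixel's ray), 0 where there is no reading.
- bot.camera_info(name): a dict with "fx", "fy", "cx", "cy" (pixels), "rvec" (rotation vector, rad) and "tvec" (3), from world to camera coordinates, as OpenCV has them. Camera axes: x right, y down, z forward; pixel columns grow to the right and rows downward; lengths in m; the calibration is good to about 2 mm. A picture is of the moment at which its call begins. camera_info takes no time and is no camera call.
A pose or a line that the arm cannot do raises bot.IKError and nothing moves.
- bot.sign_off(): hands the job in, once; it reports no verdict.
Readings, each from a call of its own:
- bot.current_t(): time.
- bot.current_joint_positions(): joint angles.
- bot.current_joint_velocities(): joint speeds.
- bot.current_tau(): joint torques, N m.
- bot.current_ee_pos(): TCP position.
- bot.current_tcp_rot(): TCP orientation.
- bot.current_contact_force(): force on the tool from outside, world axes, zero at the start.
- bot.current_wrist_torque(): the same for the moment, N m.
- bot.current_grip_width(): finger opening in m.
Only numpy, scipy, OpenCV 4.12 (cv2) and the standard library are available. Lean on these libraries where they do the work, as an engineer would, in place of code of your own. Each camera call takes 0.05 s, during which the arm holds its last target.

### The job

Make up two microscope kits in the foam trays, each part set down gently and upright in the pocket cut to its shape, then let go. The tray with two pockets is the injection kit: it gets the longest of the three objectives in its round pocket and, in its oblong one, the tool clamp, which has to be slid along its T-slot rail and out of the open end before it can be lifted. The tray with three pockets is the viewing kit: the shortest objective goes in the small round pocket, the flanged dish holder in the large round one and the black filter cube in the rectangular one; leave the middle-length objective where it stands.

Things in the scene. Friction and masses are not known exactly. Their poses are not given: they have to be found in the camera images.
- tray_two: Two-pocket tray, fixed, 100 x 134 mm (x, y) dark foam on a white plate 3 mm wider all round. Origin: centre of underside, z up; yaw within 0.2 rad. Foam top at 12 mm; pockets 8 mm deep, white floor at 4 mm. Pocket centres (x, y): round (48 mm wide, for an objective) at 0, -35 mm; oblong (54 along x, 42 along y, for the clamp's foot) at 0, +34 mm.
- tray_three: Three-pocket tray, fixed, 132 x 164 mm (x, y) dark foam on a white plate 3 mm wider all round. Origin: centre of underside, z up; yaw within 0.2 rad. Foam top at 12 mm; pockets 8 mm deep, white floor at 4 mm. Pocket centres (x, y): small round (48 mm wide) at +33, -46 mm; rectangular (60 along x, 50 along y) at -31, -46 mm; large round (76 mm wide) at 0, +38 mm.
- rail: Fixed aluminium T-slot rail, 170 mm long (its x), 50 wide, 18 high. Origin: centre of underside, z up. Open at its +x end (x +85 mm); a black plate 22 mm high closes the -x end. Slot floor at 6 mm; slot 30 mm wide, 8.5 high; lips 3.5 mm thick, 15 mm apart. Its +x points roughly to the robot's left (yaw 1.3 to 1.85).
- tool_clamp: Loose in the slot, its x along the rail's; 140 g, slides easily, 3 mm side and 2 mm upward play, free of the rail once its origin is 103 mm along the rail's x. Origin: centre of underside, z up. Upward: steel foot 36 x 24 mm (x, y), 6.5 high; neck 9 wide; saddle 40 x 36 at 13.5 to 23.5; black head 22 x 24 up to 52 (grip its x faces); thumbscrew on +y out to 27 mm. Stands on its foot.
- objective_long: The longest microscope objective, steel, 75 mm tall; stands on a black screw-on base cap 32 mm across and 8 mm high, glass nose up; barrel 29 mm across, a dark knurled collar 32 mm across from 30 to 46 mm up (grip there), tapering to the nose from 56 mm up. Origin: centre of the underside, z up. About 130 g.
- objective_middle: The middle objective, steel, 58 mm tall; stands on a black screw-on base cap 32 mm across and 8 mm high, glass nose up; barrel 29 mm across, tapering above 40 mm. Origin: centre of the underside, z up. Stays where it is.
- objective_short: The shortest objective, steel, 42 mm tall, stands on a black screw-on base cap 32 mm across and 8 mm high; barrel 29 mm across from 8 to 36 mm up (grip there), topped by a 25 mm front ring 6 mm high with a wide glass. Origin: centre of the underside, z up. About 70 g.
- dish_holder: Flanged dish holder, a steel ring: flange 60 mm across and 4 mm thick at the bottom, collar 46 mm across outside (grip there) up to 26 mm, open bore 39 mm. Origin: centre of the underside, z up. About 70 g.
- filter_cube: Black filter cube, body 34 x 34 mm, 34 high, round amber window on top, about 70 g. Origin: centre of the body's underside, z up. A round barrel stands out of +x to 22.4 mm from the centre, a steel dovetail out of -x to 22 mm; grip the flat y faces (34 mm apart). Yaw within 0.6 rad. In its pocket its x runs along the tray's x, either way round.

How it is judged:
At the end, for the whole second after the job is handed in: Each of the five parts stands on the floor of its own pocket (within 12 mm of its centre along either tray axis, 14 mm for clamp and cube; underside at most 3.5 mm up), upright within 0.12 rad, at rest, released; the middle objective upright, within 30 mm of its start (x of objective_long in the frame of tray_two between -0.012 and 0.012 m and y of objective_long in the frame of tray_two between -0.047 and -0.023 m and z of objective_long in the frame of tray_two between 0.001 and 0.0075 m and angle between each of objective_long, tool_clamp, objective_short, filter_cube, dish_holder, objective_middle's own z axis and vertical below 0.12 rad and linear speed of each of objective_long, tool_clamp, objective_short, filter_cube, dish_holder below 0.02 m/s and angular speed of each of objective_long, tool_clamp, objective_short, filter_cube, dish_holder below 0.2 rad/s and contact force between the fingers and objective_long below 0.05 N and x of tool_clamp in the frame of tray_two between -0.014 and 0.014 m and y of tool_clamp in the frame of tray_two between 0.02 and 0.048 m and z of tool_clamp in the frame of tray_two between 0.001 and 0.0075 m and contact force between the fingers and tool_clamp below 0.05 N and x of objective_short in the frame of tray_three between 0.021 and 0.045 m and y of objective_short in the frame of tray_three between -0.058 and -0.034 m and z of objective_short in the frame of tray_three between 0.001 and 0.0075 m and contact force between the fingers and objective_short below 0.05 N and x of filter_cube in the frame of tray_three between -0.045 and -0.017 m and y of filter_cube in the frame of tray_three between -0.06 and -0.032 m and z of filter_cube in the frame of tray_three between 0.001 and 0.0075 m and contact force between the fingers and filter_cube below 0.05 N and x of dish_holder in the frame of tray_three between -0.012 and 0.012 m and y of dish_holder in the frame of tray_three between 0.026 and 0.05 m and z of dish_holder in the frame of tray_three between 0.001 and 0.0075 m and contact force between the fingers and dish_holder below 0.05 N and distance of objective_middle from where it was at the start of the episode below 0.03 m); the robot touches nothing.
It fails at once if the middle objective is pushed away, lifted or knocked over (distance of objective_middle from where it was at the start of the episode above 0.03 m or angle between objective_middle's own z axis and vertical above 0.5 rad).
It fails at once if a part is dropped: it moves faster than 0.6 m/s while the gripper does not hold it (a fall of about 18 mm) ((linear speed of objective_long above 0.6 m/s and contact force between the fingers and objective_long below 0.01 N) or (linear speed of objective_short above 0.6 m/s and contact force between the fingers and objective_short below 0.01 N) or (linear speed of filter_cube above 0.6 m/s and contact force between the fingers and filter_cube below 0.01 N) or (linear speed of dish_holder above 0.6 m/s and contact force between the fingers and dish_holder below 0.01 N) or (linear speed of tool_clamp above 0.6 m/s and contact force between the fingers and tool_clamp below 0.01 N)).
It also fails if it takes over 131 s, if anything falls off the work surface, if the arm or the gripper's body presses on something with over 40 N, if the wrist force passes 120 N, or if a joint passes its speed limit or range.

## Working session

There is one attempt and no reset: what is moved stays moved. The work goes in short steps, each a Python script; the robot and the scene stay as the last script left them, time stands still between calls to the robot, and variables do not carry over. Pictures are saved under pics/ and viewed, and the job is handed in when it is done.

```bash
mkdir -p pics; python3 - <<'E'
from bench import bot
import cv2,numpy as np
for n in("scene","top"):
    im,d=bot.read_camera(n); cv2.imwrite(f"pics/{n}0.png",im); np.save(f"pics/{n}0.npy",d)
    i=bot.camera_info(n); print(n,i); R=cv2.Rodrigues(np.array(i["rvec"]))[0]; print(-R.T@np.array(i["tvec"]).ravel())
    print((d>0).mean())
print(bot.current_t(),bot.current_tcp_rot(),bot.current_grip_width())
E
```

```text
scene {'fx': 475.20306538459033, 'fy': 475.20306538459033, 'cx': 315.8938778778865, 'cy': 241.98629903013733, 'rvec': array([ 2.49516804,  0.62947377, -0.17065517]), 'tvec': array([-0.49961962, -0.21913713,  0.93302109])}
[ 0.7601514  -0.37951794  0.66806077]
0.9960546875
top {'fx': 518.5350003572671, 'fy': 518.5350003572671, 'cx': 323.4221172774368, 'cy': 234.55718481076448, 'rvec': array([ 2.24416625, -1.955339  ,  0.20625248]), 'tvec': array([-0.07071731,  0.55684543,  0.95126224])}
[ 0.35281598 -0.02235827  1.04642181]
0.9962727864583333
0.1 [-0.70025473 -0.09856441  0.70033698 -0.09724446] 0.08547986685669748
```

View pics/scene0.png

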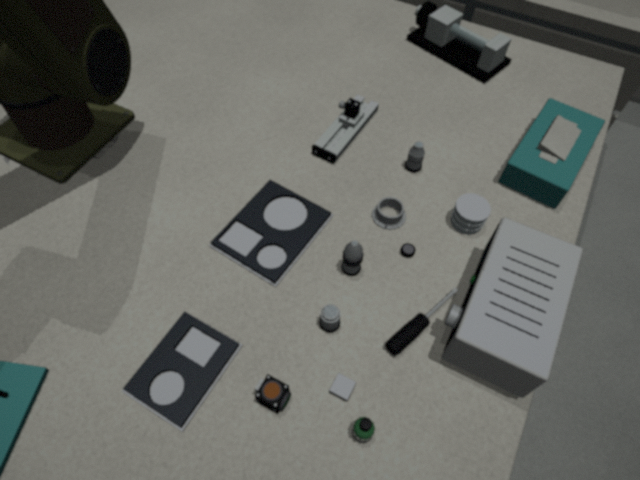

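View pics/top0.png

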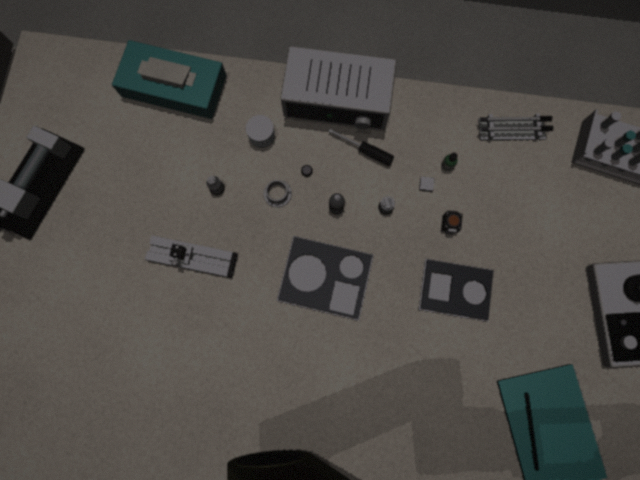

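The scene picture shows tray_three at (270,230), tray_two at (182,368) and the rail at (345,130). Objectives stand at (415,157), (352,258) and (330,318), the dish holder at (390,212) and the cube at (272,392). Next I'll zoom in and measure heights from depth.

```bash
cat > h.py <<'E'
import cv2,numpy as np
from bench import bot
def cam(n):
    i=bot.camera_info(n); R=cv2.Rodrigues(np.array(i["rvec"]))[0]; t=np.array(i["tvec"]).ravel()
    return i,R,t
def ray(n,uv,z):
    i,R,t=cam(n); uv=np.atleast_2d(np.float64(uv))
    d=np.c_[(uv[:,0]-i["cx"])/i["fx"],(uv[:,1]-i["cy"])/i["fy"],np.ones(len(uv))]@R
    c=-R.T@t
    return c+d*((z-c[2])/d[:,2])[:,None]
def cloud(n,d):
    i,R,t=cam(n); v,u=np.mgrid[:480,:640]
    P=np.stack([(u-i["cx"])/i["fx"]*d,(v-i["cy"])/i["fy"]*d,d],-1)
    return (P-t)@R
def proj(n,p):
    i,R,t=cam(n); p=np.atleast_2d(p)@R.T+t
    return np.c_[p[:,0]/p[:,2]*i["fx"]+i["cx"],p[:,1]/p[:,2]*i["fy"]+i["cy"]]
E
python3 - <<'E'
from h import *
im={n:cv2.imread(f"pics/{n}0.png") for n in("scene","top")}
C={n:cloud(n,np.load(f"pics/{n}0.npy")) for n in im}
rois={"scene":{"A":(415,157),"B":(352,258),"C":(330,318),"cube":(272,392),"dish":(390,212),"clamp":(348,108)},
"top":{"A":(215,184),"B":(337,202),"C":(386,206),"cube":(452,222),"dish":(278,192),"clamp":(179,252)}}
for n in rois:
    P=C[n]; Z=P[...,2]
    print(n,"table z med",np.median(Z[100:300,300:400]))
    for k,(u,v) in rois[n].items():
        w=Z[v-18:v+19,u-18:u+19]; q=P[v-18:v+19,u-18:u+19][(w>0.012)]
        print(k,"zmax",np.sort(w.ravel())[-8:].round(3)[[0,3,7]],len(q),"mid",((q.max(0)+q.min(0))/2).round(3),q.min(0).round(3),q.max(0).round(3))
c1=cv2.resize(im["scene"][80:440,110:450],None,fx=1.65,fy=1.65,interpolation=cv2.INTER_CUBIC)
c2=cv2.resize(im["top"][160:330,140:510],None,fx=2.16,fy=2.16,interpolation=cv2.INTER_CUBIC)
for k,c in(("a",c1),("b",c2)):
    cv2.imwrite(f"pics/z{k}.png",np.clip(c*1.5,0,255).astype(np.uint8))
E
```

```text
scene table z med 0.0005317562193608838
A zmax [0.06  0.061 0.668] 367 mid [ 0.693 -0.063  0.34 ] [ 0.627 -0.38   0.012] [0.76  0.253 0.668]
B zmax [0.076 0.077 0.668] 544 mid [ 0.689 -0.189  0.34 ] [ 0.619 -0.38   0.012] [0.76  0.002 0.668]
C zmax [0.668 0.668 0.668] 427 mid [ 0.697 -0.238  0.34 ] [ 0.633 -0.38   0.012] [ 0.76  -0.096  0.668]
cube zmax [0.038 0.039 0.668] 932 mid [ 0.684 -0.304  0.34 ] [ 0.608 -0.38   0.012] [ 0.76  -0.229  0.668]
dish zmax [0.027 0.027 0.028] 363 mid [0.646 0.117 0.02 ] [0.623 0.094 0.012] [0.669 0.14  0.028]
clamp zmax [0.06  0.668 0.668] 765 mid [ 0.611 -0.01   0.34 ] [ 0.462 -0.38   0.012] [0.76  0.36  0.668]
top table z med 0.0017883897939164942
A zmax [0.061 0.061 1.046] 224 mid [0.504 0.118 0.53 ] [ 0.353 -0.022  0.013] [0.656 0.258 1.046]
B zmax [0.078 1.046 1.046] 255 mid [ 0.501 -0.01   0.529] [ 0.353 -0.026  0.013] [0.648 0.006 1.046]
C zmax [0.047 1.046 1.046] 205 mid [ 0.508 -0.074  0.529] [ 0.353 -0.126  0.012] [ 0.663 -0.022  1.046]
cube zmax [0.039 0.039 1.046] 397 mid [ 0.503 -0.143  0.529] [ 0.353 -0.264  0.013] [ 0.654 -0.022  1.046]
dish zmax [0.029 0.03  1.046] 185 mid [0.512 0.058 0.529] [ 0.353 -0.022  0.012] [0.671 0.138 1.046]
clamp zmax [0.062 1.046 1.046] 832 mid [0.436 0.155 0.529] [ 0.353 -0.022  0.012] [0.519 0.332 1.046]
```

View pics/za.png

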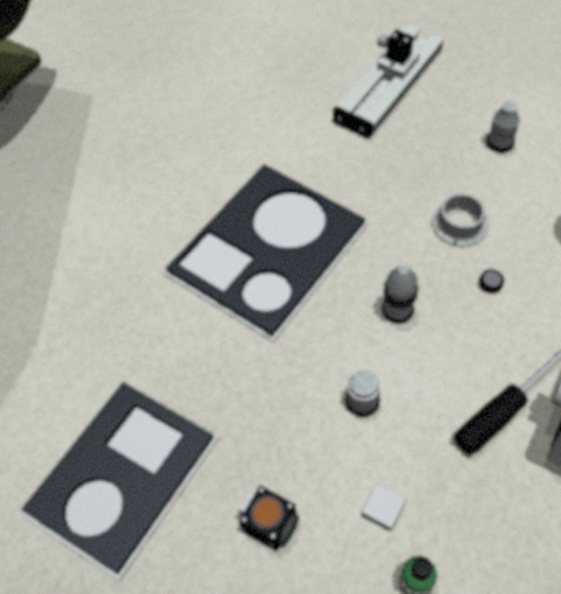

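View pics/zb.png

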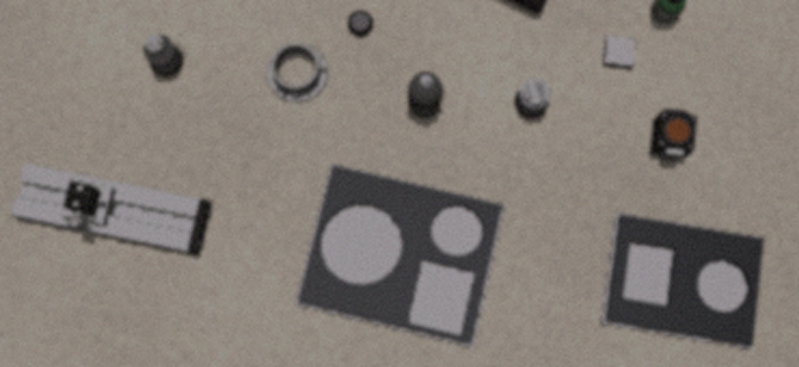

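B, at scene (352,258), is 77 mm tall and so the long objective. A, at (415,157), is 60 mm and the middle one; C, at (330,318), is about 45 mm and the short one. Next come the poses.

```bash
cat > meas.py <<'E'
from h import *
from scipy.optimize import least_squares
from scipy.ndimage import label
import sys
tag=sys.argv[1] if len(sys.argv)>1 else "0"
N=("scene","top")
im={n:cv2.imread(f"pics/{n}{tag}.png") for n in N}
C={}
for n in N:
    d=np.load(f"pics/{n}{tag}.npy"); c=cloud(n,d); c[d<=0]=np.nan; C[n]=c
def pts(n,xy,r,z0,z1):
    P=C[n].reshape(-1,3); m=(np.hypot(*(P[:,:2]-xy).T)<r)&(P[:,2]>z0)&(P[:,2]<z1)
    return P[m]
def circ(p,rad,x0):
    f=lambda c:np.hypot(p[:,0]-c[0],p[:,1]-c[1])-rad
    s=least_squares(f,x0,loss="soft_l1",f_scale=.001); return s.x,np.median(np.abs(f(s.x)))
def trays():
    out={}
    for k,size,ctr in(("two",(.100,.134),{"scene":(182,368),"top":(457,290)}),("three",(.132,.164),{"scene":(270,230),"top":(325,278)})):
        for n in N:
            # dark foam mask
            g=cv2.GaussianBlur(im[n],(3,3),0).max(2); u,v=ctr[n]; m=np.zeros_like(g)
            w=85; sl=np.s_[max(0,v-w):v+w,max(0,u-w):u+w]
            th=cv2.threshold(np.ascontiguousarray(g[sl]),0,255,cv2.THRESH_BINARY_INV+cv2.THRESH_OTSU)[1]; m[sl]=th
            cs,_=cv2.findContours(m,cv2.RETR_EXTERNAL,cv2.CHAIN_APPROX_NONE)
            c=max((c for c in cs if cv2.pointPolygonTest(c,(u,v),False)>=0),key=cv2.contourArea)
            w3=ray(n,c[:,0,:],.012)[:,:2]
            (cx,cy),(a,b),ang=cv2.minAreaRect((w3*1000).astype(np.float32))
            ang=np.deg2rad(ang); 
            if a>b: ang+=np.pi/2; a,b=b,a
            yaw=(ang+np.pi/2)%np.pi-np.pi/2
            # holes
            hm=cv2.drawContours(np.zeros_like(g),[c],-1,255,-1)&~m
            k2,lab,st,ce=cv2.connectedComponentsWithStats(hm)
            hs=[(int(st[i,4]),ray(n,ce[i],.006)[0,:2].round(4).tolist()) for i in range(1,k2) if st[i,4]>100]
            print("tray",k,n,"centre",round(cx/1000,4),round(cy/1000,4),"size",round(a,1),round(b,1),"yaw",round(yaw,3),hs)
if __name__=="__main__":
    trays()
    for k,uv,z,bands in(("long",(352,243),.075,[(.0,.0085,.016),(.012,.028,.0145),(.032,.044,.016)]),("short",(331,310),.042,[(.012,.034,.0145)]),("middle",(416,147),.058,[(.012,.038,.0145)]),("dish",(390,204),.026,[(.008,.024,.023)])):
        x0=ray("scene",uv,z)[0,:2]
        for b in bands:
            for n in N:
                p=pts(n,x0,.04,b[0]+.002,b[1]) 
                if k=="dish": # outside only
                    cc=x0; 
                    for _ in range(6):
                        q=p[np.hypot(*(p[:,:2]-cc).T)>.0212]; cc,e=circ(q,b[2],cc)
                    print(k,b,n,len(q),cc.round(4),e.round(4))
                else:
                    c,e=circ(p,b[2],x0); print(k,b,n,len(p),c.round(4),e.round(4))
    for k,uv,z,r,z0 in(("cube",(272,390),.034,.035,.028),("clamp",(352,106),.052,.03,.046),("middletop",(416,147),.058,.02,.052),("longtop",(352,243),.075,.02,.065),("shorttop",(331,310),.042,.022,.038),("dishtop",(390,204),.026,.032,.023)):
        x0=ray("scene",uv,z)[0,:2]
        for n in N:
            p=pts(n,x0,r,z0,.1)
            rr=cv2.minAreaRect((p[:,:2]*1000).astype(np.float32))
            print(k,n,len(p),"rect c",np.round(rr[0],1),"size",np.round(rr[1],1),"ang",round(np.deg2rad(rr[2]),3),"zmed",np.median(p[:,2]).round(4))
    # rail: top faces at z 18mm
    for n in N:
        x0=ray("scene",(346,130),.018)[0,:2]; p=pts(n,x0,.13,.0145,.024)
        rr=cv2.minAreaRect((p[:,:2]*1000).astype(np.float32)); print("rail",n,len(p),np.round(rr[0],1),np.round(rr[1],1),round(np.deg2rad(rr[2]),3))
E
python3 meas.py
```

```text
tray two scene centre 0.4989 -0.2706 size 102.2 133.8 yaw -0.033 [(978, [0.4984, -0.2369]), (892, [0.496, -0.3058])]
tray two top centre 0.4968 -0.2708 size 103.0 136.5 yaw -0.035 [(515, [0.4984, -0.2379]), (411, [0.4967, -0.307])]
tray three scene centre 0.4873 -0.0088 size 134.1 167.2 yaw -0.098 [(1120, [0.4891, 0.0314]), (816, [0.4502, -0.0493]), (527, [0.5137, -0.0554])]
tray three top centre 0.4853 -0.0078 size 134.6 165.2 yaw -0.098 [(1052, [0.489, 0.0299]), (409, [0.5142, -0.0565]), (726, [0.4502, -0.0505])]
long (0.0, 0.0085, 0.016) scene 111 [ 0.6334 -0.0083] 0.0021
long (0.0, 0.0085, 0.016) top 152 [ 0.6296 -0.012 ] 0.0123
long (0.012, 0.028, 0.0145) scene 77 [ 0.6341 -0.0083] 0.0003
long (0.012, 0.028, 0.0145) top 16 [ 0.6357 -0.01  ] 0.0002
long (0.032, 0.044, 0.016) scene 68 [ 0.6341 -0.008 ] 0.0004
long (0.032, 0.044, 0.016) top 25 [ 0.6362 -0.0104] 0.0004
short (0.012, 0.034, 0.0145) scene 112 [ 0.6477 -0.1106] 0.0002
short (0.012, 0.034, 0.0145) top 42 [ 0.6495 -0.1123] 0.0003
middle (0.012, 0.038, 0.0145) scene 145 [0.6406 0.2456] 0.0006
middle (0.012, 0.038, 0.0145)
[... 468 characters left out ...]
ect c [640.5 242.7] size [17.4 18.4] ang 0.445 zmed 0.0577
middletop top 72 rect c [640.9 242.4] size [17.  17.5] ang 0.033 zmed 0.0577
longtop scene 124 rect c [635.3 -10.9] size [19.7 14.2] ang 0.283 zmed 0.0711
longtop top 82 rect c [634.1 -10.6] size [20.3 19.8] ang 0.137 zmed 0.0711
shorttop scene 224 rect c [ 648.4 -111.4] size [23.1 24.1] ang 0.479 zmed 0.0423
shorttop top 126 rect c [ 647.6 -112.2] size [26.6 25.8] ang 0.471 zmed 0.0418
dishtop scene 165 rect c [646.4 116.9] size [44.2 45. ] ang 0.992 zmed 0.0255
dishtop top 107 rect c [647.  115.2] size [44.3 43.4] ang 0.168 zmed 0.0261
rail scene 1033 [488.7 267.5] [182.2  52. ] 1.498
rail top 1301 [490.3 266.5] [179.6  50.4] 1.504
```

```bash
python3 - <<'E'
from meas import *
from h import *
for n in N:
    p=pts(n,np.array([.489,.267]),.13,.0155,.0205)[:,:2]
    c=np.array([.489,.267]); yaw=1.49
    for _ in range(4):
        e=np.array([np.cos(yaw),np.sin(yaw)]); f=np.array([-e[1],e[0]])
        s=(p-c)@e; t=(p-c)@f
        bins=np.arange(-.08,.086,.006); idx=np.digitize(s,bins)
        sl=[(s[idx==i].mean(),np.percentile(t[idx==i],3),np.percentile(t[idx==i],97)) for i in range(1,len(bins)) if (idx==i).sum()>8]
        sl=np.array(sl); a=[cv2.fitLine(np.float32(sl[:,[0,j]]),cv2.DIST_HUBER,0,.001,.001).ravel() for j in(1,2)]
        d=[np.arctan(x[1]/x[0]) for x in a]; yaw+=np.mean(d)
    off=np.mean([x[3] for x in a])
    print(n,"yaw",yaw.__round__(4),np.round(d,4),"lat off",round(float(off),4),"width",round(float(a[1][3]-a[0][3]),4),"s range",np.percentile(s,[0,1,99,100]).round(4), "ctr?",c+off*f)
    q=pts(n,np.array([.489,.267]),.05,.05,.07)
    q=q[:,:2]-c; print("head s",np.percentile(q@e,[2,50,98]).round(4),"t",np.percentile(q@f,[2,50,98]).round(4))
    q=pts(n,np.array([.489,.267]),.12,.0205,.0235)[:,:2]-c; ss=q@e; print("plate s",ss[ss<-.06].min() if (ss<-.06).any() else 0, ss[ss<-.06].max())
for p in [(.40,.27),(.6335,-.0095),(.498,-.307),(.49,.38)]:
  for psi in (-.034,np.pi-.034,1.5,1.5-np.pi):
    from scipy.spatial.transform import Rotation as Rr
    y=np.array([np.cos(psi),np.sin(psi),0]);x=np.array([0,0,-1.]);M=np.c_[x,y,np.cross(x,y)]
    q=bot.ik([*p,.1],Rr.from_matrix(M).as_quat()); print(p,round(psi,2),None if q is None else np.round(q,2))
E
```

```text
scene yaw 1.4115 [ 0.079  -0.1093] lat off -0.003 width 0.0434 s range [-0.0915 -0.0893  0.0876  0.0916] ctr? [0.49192157 0.266576  ]
head s [0.0075 0.0159 0.0297] t [-0.0107  0.0004  0.0255]
plate s -0.09021604773133465 -0.07820737493290586
top yaw 1.5023 [ 0.0007 -0.0007] lat off -0.0013 width 0.0476 s range [-0.0902 -0.0891  0.0866  0.0883] ctr? [0.49033746 0.26690829]
head s [0.0069 0.0172 0.0289] t [-0.0124 -0.      0.0209]
plate s -0.09024226732292795 -0.060187457281205156
(0.4, 0.27) -0.03 [ 0.51  0.33  1.87 -0.    0.94  0.54]
(0.4, 0.27) 3.11 [ 0.51  0.33  1.87 -0.    0.94 -2.6 ]
(0.4, 0.27) 1.5 [ 0.51  0.33  1.87 -0.    0.94 -0.99]
(0.4, 0.27) -1.64 [ 0.51  0.33  1.87 -0.    0.94  2.15]
(0.6335, -0.0095) -0.03 [-0.08  0.5   1.54 -0.    1.1  -0.05]
(0.6335, -0.0095) 3.11 None
(0.6335, -0.0095) 1.5 [-0.08  0.5   1.54 -0.    1.1  -1.58]
(0.6335, -0.0095) -1.64 [-0.08  0.5   1.54 -0.    1.1   1.56]
(0.498, -0.307) -0.03 [-0.62  0.45  1.65 -0.    1.04 -0.59]
(0.498, -0.307) 3.11 [-0.62  0.45  1.65 -0.    1.04  2.55]
(0.498, -0.307) 1.5 [-0.62  0.45  1.65 -0.    1.04 -2.12]
(0.498, -0.307) -1.64 [-0.62  0.45  1.65 -0.    1.04  1.02]
(0.49, 0.38) -0.03 [ 0.59  0.49  1.57 -0.    1.08  0.63]
(0.49, 0.38) 3.11 [ 0.59  0.49  1.57 -0.    1.08 -2.52]
(0.49, 0.38) 1.5 [ 0.59  0.49  1.57 -0.    1.08 -0.91]
(0.49, 0.38) -1.64 [ 0.59  0.49  1.57 -0.    1.08  2.23]
```

```bash
cat >> h.py <<'E'
from scipy.spatial.transform import Rotation as Rr
def quat(psi):
    y=np.array([np.cos(psi),np.sin(psi),0]);x=np.array([0,0,-1.])
    return Rr.from_matrix(np.c_[x,y,np.cross(x,y)]).as_quat()
def st(m=""):
    print(m,"t",round(bot.current_t(),1),"ee",np.round(bot.current_ee_pos(),4),"w",round(bot.current_grip_width(),4),"F",np.round(bot.current_contact_force(),1),flush=True)
def snap(tag):
    for n in("scene","top"):
        im,d=bot.read_camera(n); cv2.imwrite(f"pics/{n}{tag}.png",im); np.save(f"pics/{n}{tag}.npy",d)
def pick(xy,psi,z,force=40,hi=.17,lift=.12):
    q=quat(psi); bot.movep([*xy,hi],q); st("over")
    bot.move_linear([*xy,z+.025],velocity=.2)
    hit=bot.move_linear([*xy,z],velocity=.06,stop_force=8); st(f"down hit={hit}")
    if hit: return False
    bot.close(force); st("closed")
    bot.move_linear([*xy,z+.02],velocity=.06); st("lift")
    bot.move_linear([*xy,z+lift],velocity=.25); return True
def place(xy,psi,z,hi=.15):
    """z = TCP height with the part on the pocket floor"""
    q=quat(psi); bot.movep([*xy,hi],q); st("over pocket")
    bot.move_linear([*xy,z+.02],velocity=.2)
    hit=bot.move_linear([*xy,z-.002],velocity=.02,stop_force=3); st(f"set hit={hit}")
def release(up=.15):
    bot.open(); st("open")
    p=np.array(bot.current_ee_pos()); bot.move_linear([p[0],p[1],p[2]+.03],velocity=.06)
    bot.move_linear([p[0],p[1],up],velocity=.25); st("up")
T2=(np.array([.4980,-.2710]),-.034); T3=(np.array([.4868,-.0085]),-.098)
def tp(T,x,y):
    c,s=np.cos(T[1]),np.sin(T[1]); return T[0]+np.array([c*x-s*y,s*x+c*y])
E
python3 - <<'E'
from h import *
print([tp(T2,0,-.035),tp(T2,0,.034),tp(T3,.033,-.046),tp(T3,-.031,-.046),tp(T3,0,.038)])
print(pick((.635,-.0095),-.034,.019))
snap("1")
E
```

```text
[array([ 0.49681023, -0.30597977]), array([ 0.49915578, -0.23701965]), array([ 0.51514087, -0.05750811]), array([ 0.45144796, -0.05124615]), array([0.49051804, 0.02931767])]
over t 2.7 ee [ 0.635  -0.0106  0.1701] w 0.0857 F [-0.3 -0.2  0.7]
down hit=False t 4.0 ee [ 0.6347 -0.0094  0.0186] w 0.0853 F [-0.4 -0.1  0.1]
closed t 4.6 ee [ 0.6353 -0.0095  0.0194] w 0.0307 F [ 0.1 -0.6  2.4]
lift t 5.0 ee [ 0.6353 -0.0095  0.0396] w 0.0307 F [ 0.2 -1.  -1.3]
True
```

```bash
python3 - <<'E'
from h import *
c=cv2.imread("pics/scene1.png")[60:420,150:550]; cv2.imwrite("pics/z1.png",np.clip(cv2.resize(c,None,fx=1.6,fy=1.6)*1.5,0,255).astype(np.uint8))
E
```

```text
(no output)
```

View pics/z1.png

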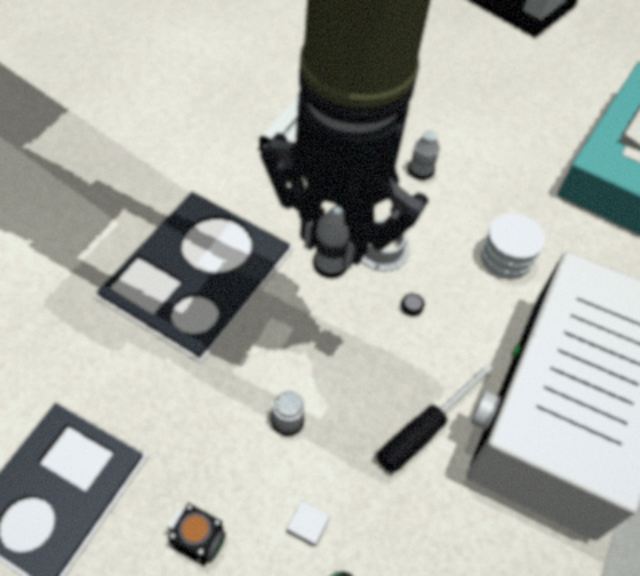

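The long objective hangs upright between the fingers at zoomed (332,245). I'll place it in the round pocket of tray_two.

```bash
python3 - <<'E'
from h import *
place(tp(T2,0,-.035),-.034,.0235)
release()
print(pick((.6485,-.1115),1.473,.011)); snap("2")
p=np.load("pics/scene2.npy")
E
```

```text
over pocket t 6.9 ee [ 0.4973 -0.3051  0.1497] w 0.0308 F [-0.6  0.4 -1.9]
set hit=True t 8.5 ee [ 0.4967 -0.3059  0.0234] w 0.0304 F [-0.5  0.2  3.4]
open t 9.1 ee [ 0.4957 -0.3052  0.0224] w 0.0856 F [ 0.3  0.3 -0.3]
up t 10.3 ee [ 0.4956 -0.3052  0.1504] w 0.0855 F [-0.1 -0.1 -0.1]
over t 11.3 ee [ 0.6473 -0.1118  0.1684] w 0.0857 F [-0.1 -0.6  0.3]
down hit=False t 12.7 ee [ 0.6482 -0.1113  0.0105] w 0.0856 F [ 0.1  0.3 -0.4]
closed t 13.3 ee [ 0.6489 -0.1116  0.0114] w 0.0274 F [-0.3  0.1  2.4]
lift t 13.8 ee [ 0.6488 -0.1116  0.0316] w 0.0277 F [-0.6  0.6 -0.6]
True
```

```bash
python3 - <<'E'
from h import *
c=[cv2.imread(f"pics/{n}2.png") for n in("scene","top")]
o=np.hstack([cv2.resize(c[0][180:440,100:400],(400,347)),cv2.resize(c[1][150:340,280:500],(400,347))]); cv2.imwrite("pics/z2.png",np.clip(o*1.5,0,255).astype(np.uint8))
E
```

```text
(no output)
```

View pics/z2.png

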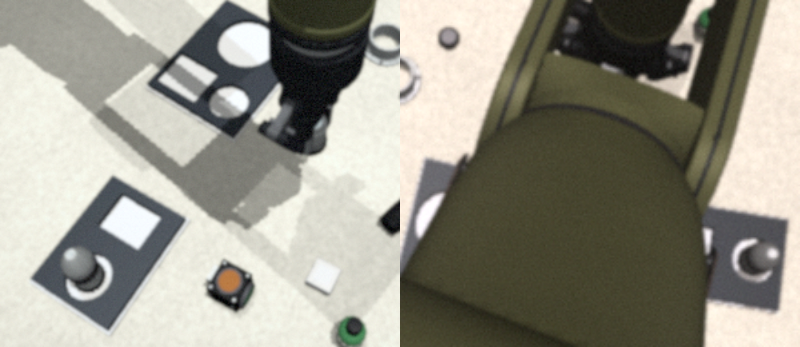

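The long objective stands centred in its pocket (left panel, (82,270)), and the short one is held in the fingers at (305,125). I'll place the short objective and then pick the cube.

```bash
python3 - <<'E'
from h import *
place(tp(T3,.033,-.046),-.098+np.pi/2,.0153)
release()
print(pick((.6305,-.2463),1.56,.0105)); snap("3")
c=[cv2.imread(f"pics/{n}3.png") for n in("scene","top")]
o=np.hstack([cv2.resize(c[0][180:440,100:400],(400,347)),cv2.resize(c[1][150:340,280:500],(400,347))]); cv2.imwrite("pics/z3.png",np.clip(o*1.5,0,255).astype(np.uint8))
E
```

```text
over pocket t 15.1 ee [ 0.5145 -0.0572  0.1494] w 0.0276 F [ 1.7 -0.4 -0.6]
set hit=True t 16.7 ee [ 0.5149 -0.0575  0.0154] w 0.0277 F [-0.9  0.1  3.5]
open t 17.3 ee [ 0.5141 -0.0573  0.0148] w 0.0849 F [ 0.  -0.   0.5]
up t 18.5 ee [ 0.514  -0.0573  0.1501] w 0.0851 F [-0.3  0.1 -0.7]
over t 19.4 ee [ 0.629  -0.2448  0.1683] w 0.0851 F [-0.3  1.7  0.2]
down hit=False t 20.8 ee [ 0.6302 -0.2463  0.01  ] w 0.0855 F [-0.1 -0.9  0.2]
closed t 21.3 ee [ 0.6309 -0.2465  0.011 ] w 0.0333 F [-0.8  0.5  2.6]
lift t 21.8 ee [ 0.6308 -0.2465  0.0312] w 0.0331 F [ 1.2 -0.8 -1.2]
True
```

View pics/z3.png

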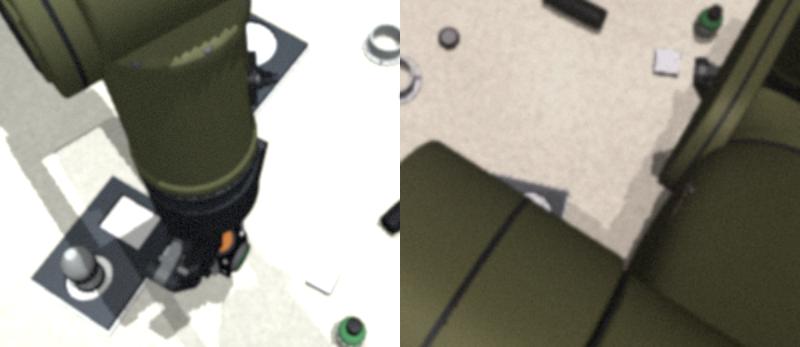

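```bash
python3 - <<'E'
from h import *
place(tp(T3,-.031,-.046),-.098+np.pi/2,.015)
release()
print(pick((.6463,.117),-.098,.0075)); snap("4")
d=np.load("pics/scene4.npy"); P=cloud("scene",d).reshape(-1,3); 
for n in("scene","top"):
    P=cloud(n,np.load(f"pics/{n}4.npy")).reshape(-1,3); m=(np.hypot(P[:,0]-.6463,P[:,1]-.117)<.07)&(P[:,2]>.03)&(P[:,2]<.3)
    q=P[m]; e=(q[:,:2]-[.6463,.117]); s=e[:,0]
    for a in np.arange(-.07,.07,.01):
        k=(s>=a)&(s<a+.01); 
        if k.sum()>3: print(n,round(a,3),k.sum(),"minz",np.sort(q[k,2])[:3].round(4))
c=[cv2.imread(f"pics/{n}4.png") for n in("scene","top")]
o=np.hstack([cv2.resize(c[0][80:340,180:480],(400,347)),cv2.resize(c[1][150:340,220:440],(400,347))]); cv2.imwrite("pics/z4.png",np.clip(o*1.5,0,255).astype(np.uint8))
E
```

```text
over pocket t 23.5 ee [ 0.4533 -0.052   0.1502] w 0.0333 F [ 0.5  0.2 -0. ]
set hit=True t 25.1 ee [ 0.4513 -0.0512  0.0149] w 0.0329 F [-0.5  0.7  5. ]
open t 25.7 ee [ 0.4506 -0.051   0.0145] w 0.0856 F [-0.7  0.3 -0.7]
up t 26.9 ee [ 0.4503 -0.051   0.1499] w 0.0852 F [-1.  -0.1 -0.2]
over t 28.6 ee [0.6456 0.1166 0.169 ] w 0.0854 F [0.2 0.3 0.5]
down hit=False t 30.0 ee [0.646 0.117 0.007] w 0.0856 F [-0.4 -0.   0.2]
closed t 30.4 ee [0.6468 0.1171 0.0081] w 0.0435 F [-0.5  0.7  3. ]
lift t 30.9 ee [0.6466 0.117  0.0281] w 0.0438 F [ 0.4 -0.7 -0.1]
True
scene -0.07 139 minz [0.1948 0.1966 0.2002]
scene -0.06 318 minz [0.1748 0.177  0.1775]
scene -0.05 249 minz [0.1709 0.1718 0.1724]
scene -0.04 302 minz [0.1215 0.1224 0.1227]
scene -0.03 614 minz [0.1207 0.1218 0.1223]
scene -0.02 562 minz [0.1201 0.1205 0.1205]
scene -0.01 543 minz [0.1188 0.1198 0.1199]
scene 0.0 566 minz [0.1207 0.1208 0.1213]
scene 0.01 673 minz [0.1195 0.1218 0.1218]
scene 0.02 828 minz [0.1207 0.1209 0.1211]
scene 0.03 574 minz [0.1371 0.1401 0.1408]
scene 0.04 252 minz [0.1743 0.1745 0.1746]
scene 0.05 239 minz [0.1818 0.1827 0.1848]
scene 0.06 75 minz [0.2151 0.217  0.2192]
top -0.04 131 minz [0.2389 0.2428 0.2435]
top -0.03 13 minz [0.2619 0.2652 0.2671]
top -0.02 8 minz [0.1193 0.1211 0.1211]
top -0.01 21 minz [0.1193 0.121  0.121 ]
top 0.0 19 minz [0.1205 0.1205 0.1211]
top 0.01 4 minz [0.1203 0.1228 0.123 ]
```

View pics/z4.png

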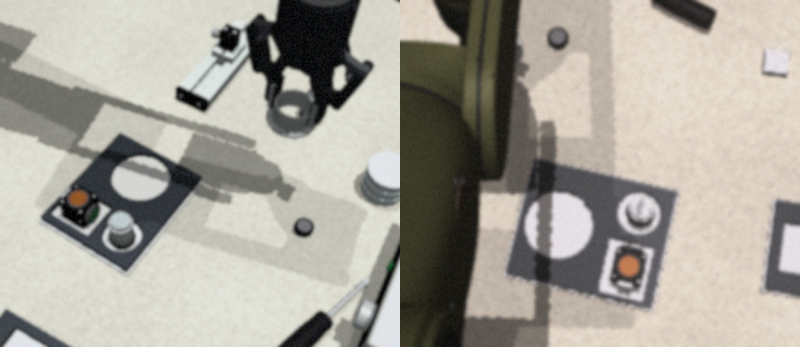

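Cube (80,205) and short objective (120,230) sit in their pockets, and the dish holder is held level at (290,115). I'll place the dish holder.

```bash
python3 - <<'E'
from h import *
place(tp(T3,0,.038),-.098,.012)
release()
# clamp
e=np.array([np.cos(1.502),np.sin(1.502)]); c0=np.array([.4902,.2855])
q=quat(1.502); bot.movep([*c0,.17],q); 
bot.move_linear([*c0,.06],velocity=.2); print(bot.move_linear([*c0,.035],velocity=.05,stop_force=6)); st("down")
bot.close(40); st("closed"); snap("5")
c=[cv2.imread(f"pics/{n}5.png") for n in("scene","top")]
o=np.hstack([cv2.resize(c[0][60:320,180:480],(400,347)),cv2.resize(c[1][150:340,120:340],(400,347))]); cv2.imwrite("pics/z5.png",np.clip(o*1.5,0,255).astype(np.uint8))
E
```

```text
over pocket t 32.3 ee [0.4922 0.0295 0.15  ] w 0.0435 F [ 0.3  0.2 -0.2]
set hit=True t 34.0 ee [0.4903 0.0293 0.012 ] w 0.0441 F [-0.3 -0.9  5.5]
open t 34.5 ee [0.4895 0.0293 0.0115] w 0.0858 F [-0.3 -0.1 -0.3]
up t 35.7 ee [0.4892 0.0293 0.15  ] w 0.0857 F [ 0.  -0.2 -0.1]
False
down t 38.1 ee [0.4901 0.2855 0.0347] w 0.0855 F [-0.3 -0.6  0.6]
closed t 38.7 ee [0.4903 0.2856 0.0352] w 0.021 F [-0.3  0.7  2. ]
```

View pics/z5.png

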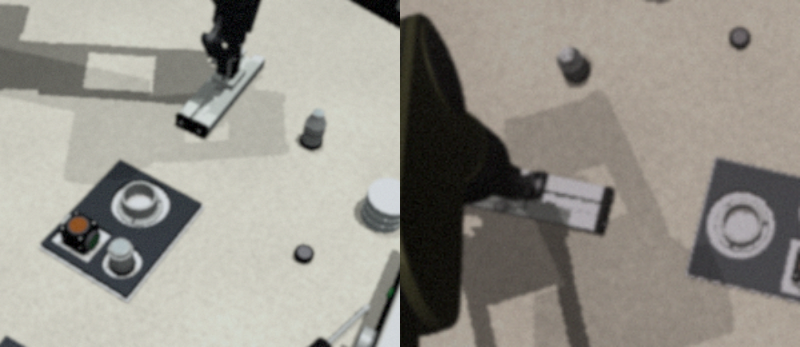

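The dish holder is seated and the fingers hold the clamp's head. Now I'll slide the clamp out along the rail.

```bash
python3 - <<'E'
from h import *
e=np.array([np.cos(1.502),np.sin(1.502)])
p=np.array(bot.current_ee_pos()); print(bot.move_linear([p[0],p[1],p[2]+.001],velocity=.01)); st("raise")
p0=np.array(bot.current_ee_pos())
for d in(.03,.06,.08,.1,):
    h=bot.move_linear([*(p0[:2]+d*e),p0[2]],velocity=.06,stop_force=12); st(f"{d} hit={h}")
    if h: break
E
```

```text
False
raise t 39.1 ee [0.4901 0.2854 0.036 ] w 0.0212 F [ 1.  -0.3 -0.8]
0.03 hit=False t 39.7 ee [0.4919 0.3156 0.0358] w 0.0212 F [ 0.2 -0.8 -2.1]
0.06 hit=False t 40.4 ee [0.4939 0.3454 0.0358] w 0.0212 F [-0.2  0.4 -1. ]
0.08 hit=False t 40.9 ee [0.4955 0.3656 0.0359] w 0.0211 F [ 0.5 -0.3 -1.2]
0.1 hit=False t 41.4 ee [0.4969 0.3856 0.0359] w 0.0216 F [-0.4  0.1 -2.1]
```

```bash
python3 - <<'E'
from h import *
p=np.array(bot.current_ee_pos())
print(bot.move_linear([p[0],p[1],p[2]+.02],velocity=.03,stop_force=8)); st("lift")
print(bot.move_linear([p[0],p[1],.17],velocity=.2)); st("high"); snap("6")
for n in("scene","top"):
    P=cloud(n,np.load(f"pics/{n}6.npy")).reshape(-1,3); m=(np.hypot(P[:,0]-p[0],P[:,1]-p[1])<.05)&(P[:,2]>.03)&(P[:,2]<.2)
    print(n,m.sum(),np.sort(P[m,2])[:8].round(4))
c=[cv2.imread(f"pics/{n}6.png") for n in("scene","top")]
o=np.hstack([cv2.resize(c[0][20:280,220:520],(400,347)),cv2.resize(c[1][150:340,60:280],(400,347))]); cv2.imwrite("pics/z6.png",np.clip(o*1.5,0,255).astype(np.uint8))
E
```

```text
False
lift t 42.2 ee [0.4968 0.3855 0.0558] w 0.0211 F [ 0.7 -0.3 -1.6]
False
high t 42.9 ee [0.4961 0.3851 0.169 ] w 0.0211 F [-0.1 -0.5 -1.4]
scene 705 [0.1388 0.1393 0.1396 0.14   0.1402 0.1402 0.1405 0.1406]
top 250 [0.1379 0.1403 0.1406 0.1411 0.1414 0.1416 0.1418 0.1418]
```

View pics/z6.png

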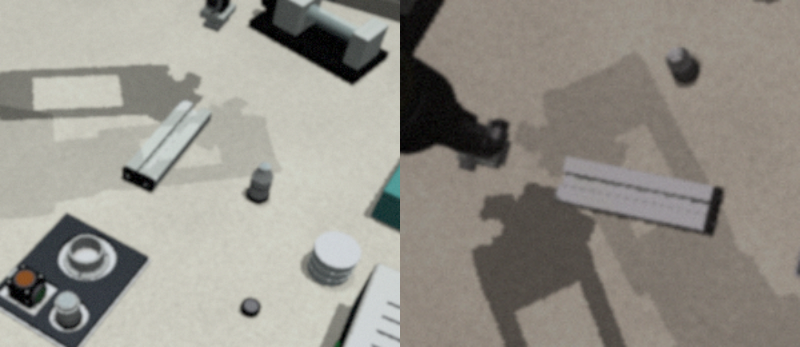

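The rail is empty and the clamp hangs free, underside at about 0.140 m. I'll place it in the oblong pocket.

```bash
python3 - <<'E'
from h import *
place(tp(T2,0,.034),-.034,.0333,hi=.17)
release(.2)
bot.movep([.45,.15,.3],quat(0)); bot.wait(.5)
snap("7"); st("end")
c=[cv2.imread(f"pics/{n}7.png") for n in("scene","top")]
o=np.hstack([cv2.resize(c[0][100:450,100:440],(400,412)),cv2.resize(c[1][170:340,250:510],(400,262+0)) if 0 else cv2.resize(c[1][140:350,290:495],(400,412))]); cv2.imwrite("pics/z7.png",np.clip(o*1.5,0,255).astype(np.uint8))
E
```

```text
over pocket t 45.2 ee [ 0.4996 -0.2362  0.17  ] w 0.0214 F [ 0.1  0.4 -1.4]
set hit=True t 46.9 ee [ 0.499  -0.2369  0.0332] w 0.0214 F [-0.3 -0.7  4.9]
open t 47.5 ee [ 0.4981 -0.2364  0.0324] w 0.0855 F [-0.3  1.6 -0.3]
up t 48.9 ee [ 0.4972 -0.2359  0.1989] w 0.0854 F [ 0.2  0.5 -0.6]
end t 50.9 ee [0.45   0.1499 0.3   ] w 0.0852 F [ 0.2  0.8 -0.1]
```

View pics/z7.png

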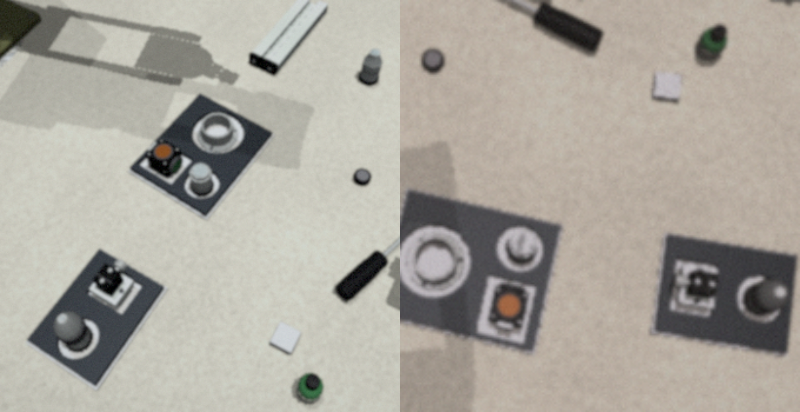

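All five parts sit in their pockets: clamp (113,280), long objective (72,328), cube (163,155), short objective (200,178), dish holder (217,132). I'll do one numeric check before handing in.

```bash
python3 - <<'E'
import sys; sys.argv=["m","7"]
from meas import *
for k,T,l,z0,h,r in(("long",T2,(0,-.035),.068,.079,.025),("clamp",T2,(0,.034),.048,.056,.04),("short",T3,(.033,-.046),.04,.046,.03),("cube",T3,(-.031,-.046),.034,.038,.032),("dish",T3,(0,.038),.026,.030,.035),("middle",(np.zeros(2),0),(.6408,.2425),.052,.058,.03)):
    for n in N:
        p=pts(n,tp(T,*l),r,z0,.1); a=T[1]; R=np.array([[np.cos(a),-np.sin(a)],[np.sin(a),np.cos(a)]])
        q=(p[:,:2]-T[0])@R*1000; lo,hi=np.percentile(q,[1,99],axis=0)
        print(k,n,len(p),"target",np.array(l)*1000,"centre",((lo+hi)/2).round(1),"size",(hi-lo).round(1),"top z mm",(np.percentile(p[:,2],95)*1000).round(1),"want",h*1000)
E
```

```text
long scene 216 target [  0. -35.] centre [  0.3 -33.9] size [17.1 19.7] top z mm 80.0 want 79.0
long top 105 target [  0. -35.] centre [ -1.1 -34. ] size [19.8 19.7] top z mm 80.7 want 79.0
clamp scene 337 target [ 0. 34.] centre [-1.4 39.2] size [22.3 36.1] top z mm 57.7 want 56.0
clamp top 166 target [ 0. 34.] centre [-0.6 39.2] size [21.9 37.4] top z mm 59.3 want 56.0
short scene 218 target [ 33. -46.] centre [ 32.8 -46.2] size [25.1 25.1] top z mm 48.1 want 46.0
short top 153 target [ 33. -46.] centre [ 33.4 -46.7] size [26.2 25.9] top z mm 49.9 want 46.0
cube scene 433 target [-31. -46.] centre [-32.6 -45.9] size [40.8 33.7] top z mm 40.7 want 38.0
cube top 333 target [-31. -46.] centre [-30.9 -46.7] size [41.2 33.1] top z mm 41.7 want 38.0
dish scene 185 target [ 0. 38.] centre [-1.4 37.6] size [44.  44.2] top z mm 31.5 want 30.0
dish top 118 target [ 0. 38.] centre [-0.6 37. ] size [43.9 44.2] top z mm 33.0 want 30.0
middle scene 79 target [640.8 242.5] centre [640.9 243.2] size [16.5 18.1] top z mm 59.7 want 58.0
middle top 69 target [640.8 242.5] centre [641.1 243.6] size [16.5 17.5] top z mm 61.0 want 58.0
```

```bash
python3 -c "
from bench import bot
bot.sign_off(); print(bot.current_t())"
```

```text
the job is handed in; nothing more can be done
the job is handed in; nothing more can be done
```

I put all five parts in their pockets, released them and handed the job in at about 51 s on the robot's clock. The job reports no verdict, so what follows comes from my own checks.

- **Placing:** each part was lowered until it touched the pocket floor, within about 0.3 mm of the expected height. The clamp slid out of the rail's open end without catching.
- **Position:** in the last two camera views every part is within about 2 mm of its pocket centre. I corrected the clamp's figure for its thumbscrew.
- **Upright:** I judged this by eye in the pictures and did not measure tilt.
- **Middle objective:** it stands within about 1 mm of where it started.
- **Disagreement:** part tops read 1–4 mm higher than nominal in both views. The untouched middle objective reads 2–3 mm high in the same way, so I put this down to camera error.

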